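Lock the flywheel of a test stand at its home mark

ROBOT

A 6-joint arm with a two-finger parallel gripper is mounted at the origin on a cart in front of the work surface, level with it; the furniture and walls round the work are solid. World frame = base frame: x ahead of the robot, y to its left, z up, the work surface at z = 0. Lengths are in m, angles in rad, forces in N, time in s.
With the tool pointing down it reaches from about 0.4 to 0.825 m from the base axis. Payload 7 kg.
Tool frame: the origin (TCP) lies at the very end of the fingers, on their centre line; the grasp point (between the pads) lies 19 mm behind it; x points along the fingers, y is the direction in which the jaws open and shut, and the axes are right-handed (so a half turn about x gives the same grasp; the last joint's range is limited). The gripper opens to 88 mm and grips with 3 to 60 N. Pads are 19 mm wide; open, the fingers measure 130 mm over their backs; the gripper's body (78 mm by 193 mm) begins 47 mm behind the grasp point.
Start: joints at [-1.047, 0.359, 0.012, 0, -1.224, -0.288], TCP at [0.158, -0.656, 0.227] pointing down, gripper open.
Joint ranges: [-3.07, 3.07], [-1.43, 2.12], [-1.02, 1.25], [-3.03, 1.67], [-3.05, -0], [-3.03, 3.03]. Speed limits (rad/s): [2.39, 2.39, 3.01, 3.14, 3.14, 3.14].

INTERFACE

Orientations are given as [roll, pitch, yaw] about the fixed x, y, z axes, in that order (R = Rz(yaw) Ry(pitch) Rx(roll)).
In Python, from station import arm gives the robot as it stands.
- The arm moves only by the shell command python3 -m inch 'ROWS' [OPENING] [FORCE]. ROWS is text: rows parted by semicolons, each of 6 numbers parted by spaces: the shift along the world's x, y, z in units of 30 mm (1.0 is 30 mm), then the turn, a rotation vector about the world's x, y, z in units of 5 degrees (1.0 is 5 degrees). In form: dx dy dz wx wy wz; .... A call has 1 to 12 rows; each row shifts and turns the commanded pose from where the row before left it; what a row does not reach is not made up. A row lasts 1/8 s, in which the tool goes at most 62.5 mm and 10.7 degrees, less where a joint would pass 70% of its speed; a pose out of reach is approached as far as the arm can. A call is refused whole if a number of a shift passes 1 or a number of a turn 1, either way. A call with a gripper value outside its range is refused whole. OPENING is the opening, from 0 (shut) to 1 (fully open), set as the call begins (- or left out, the last holds). The fingers move at their own pace and stop on an object; FORCE is the grip in N (left out, the last holds). Time passes only in rows, so rows that do not move let the fingers close. It gives the time, the measured TCP pose, the force and the opening at its end, in the units of the state.
- arm.get_state(): the state, without advancing time (a new reading comes with each control period).
- arm.grab_frame(name): name is "scene" or "top" or "wrist"; returns a dict with "frame" (384x512x3 uint8, red, green, blue), "range_z" (384x512 float32, m along the optical axis (not along the pixel's ray), 0 where there is no reading), "mtx" (3x3 intrinsics, pixels), "dist_coeffs" ([k1, k2, p1, p2, k3] as OpenCV has them; the pictures are not rectified), "pose" (4x4, takes a point from camera to world coordinates). Camera axes: x right, y up, looking along -z (the intrinsics and any distortion apply to the point x, -y, -z); pixel columns grow to the right and rows downward; lengths in m; the calibration is good to about 2 mm. A picture is of the moment at which its call begins.
- arm.job_done(): hands the job in, once; it reports no verdict.
Trained networks look in a picture, given as the dict that the camera call returned (one of the last four; its "shot" number tells which), for a name from the list of things; names that differ only in an ending like _2 or _b are one class to them, and where a whole thing is asked for, a point or a joint stands for the part that bears it (a point fixed in the world has none). Each returns a list of dicts, best first, with "confidence" (0 to 1); they miss things now and then, are a little off and sometimes report something else, mostly with a low value. They report only what shows in the picture. A call takes as long as a camera call.
- arm.search_frame(picture, target): "extent" ([centre column, centre row, width, height] as shares, 0 to 1, of the picture: columns of its width, rows of its height, round what is visible of it).
- arm.masks_of(picture, target): "mask" (384x512 bool, what is visible of it) and "extent" ([centre column, centre row, width, height] as shares, 0 to 1, of the picture: columns of its width, rows of its height, round what is visible of it).
- arm.place_of(picture, target): "position" ([column, row] as shares, 0 to 1, of the picture: columns of its width, rows of its height: a listed point, or the origin of a listed thing).
The state is a dict: "t": time; "q": joint angles; "qd": joint speeds; "joint_efforts": joint torques, N m; "eef_pos": TCP position; "ee_rot": TCP orientation; "force": force on the tool from outside, world axes, zero at the start; "moment": the same for the moment, N m; "width": finger opening in m.
Only numpy, scipy, OpenCV 4.12 (cv2) and the standard library are available. Lean on these libraries where they do the work, as an engineer would, in place of code of your own. Each camera call takes 0.05 s, during which the arm holds its last target. There are 200 camera calls.

TASK

Lock the flywheel on the test stand at home: press the red latch on top of the stand until it snaps through and lets go of its raised position, and turn the wheel with the fingers through the opening at the front until its notch, marked with yellow, comes up to the top and the latch drops fully home into it. Leave the mug, the tools and the marker on the bench alone, and let go of everything at the end.

Things in the scene. Friction and masses are not known exactly. Their poses are not given: they have to be found in the camera images.
- stand: Grey flywheel test stand, fixed to the bench; base plate 222 (along x) x 120 x 12 mm, a column behind the wheel. Origin on the bench top straight below the wheel's middle; z up, -x its front (towards the robot), the wheel's axle along y. Between front rail and head the tyre is open to the front: it is reached with the tool tilted 20 to 40 degrees, fingers pointing forward and down.
- head_front (a point): Middle of the lower front edge of the stand's head, the box with a dark display that overhangs the wheel; axes as the stand's. The point is 52 mm ahead of the axle and 200 mm above the bench. The head is 66 mm tall, 92 mm wide (46 mm to each side of the point) and reaches 159 mm back from here.
- guard_rail (a point): Middle of the top of the thin dark rail across the stand's front, below the opening: 98 mm ahead of the axle, 112 mm above the bench, 12 mm thick, 80 mm wide; axes as the stand's.
- wheel_centre (a point): Centre of the tyre, on the axle, 105 mm above the bench; does not turn, axes as the stand's. The wheel: black rubber tyre, radius 75 mm, width 34 mm (17 mm to each side of the point along y). It spins freely (drag 0.2 N at the tyre; the lowered latch adds up to 2 N) and keeps coasting if spun. A fingertip pressed on with some 8 N and moved along the tyre drags it round; slow strokes are best.
- index_ring (a point): Centre of the steel index ring (radius 70 mm, 13 mm wide) on the wheel's right side; does not turn. The ring has one notch, 14 mm wide, with a yellow stripe across the tyre beside it. At the start the notch is on the far side, out of sight, 1.3 to 2.4 rad from the top: pulling the front of the tyre down (wheel top comes towards the robot) is the short way to the top.
- latch_top (a point): Centre of the top of the red latch cap, 28 mm across, at first 293 mm above the bench and 27 mm proud of the head; straight above the axle, 26 mm to the right (-y) of the wheel's middle. It moves down with the latch.
- latch (a joint): How far the latch is down, m: 0 raised (start), 0.014 fully home in the notch. Over-centre plunger: resists with about 8 N at first, gives way past 0.004 and then is driven down by its own spring. It stops at about 0.0065 on the ring, rides there with 2 to 4 N as the wheel turns, and by itself drops into the notch when that is at the top (within 2 mm), locking the wheel.
- mug: Green mug, 86 mm across and 94 mm tall, standing on the bench to the left; origin under its middle. A bystander.
- driver_blue: Screwdriver with a blue handle, 176 mm long, lying on the bench to the left; origin under its middle. A bystander.
- marker: Red and white marker pen, 135 mm long, lying near the bench's front edge; origin under its middle. A bystander.
- side_cutters: Side cutters with red handles, 118 mm long, lying near the bench's front edge; origin under its middle. A bystander.

How it is judged:
At the end, for the whole second after the job is handed in: The latch is down in the wheel's notch: latch joint above 12 mm of its 14 mm, which is possible only with the notch at the top (value of joint latch above 0.012 m); the robot touches nothing.
It fails at once if a bystander (mug, blue screwdriver, marker or side cutters) is pushed more than 30 mm (distance of any of mug, driver_blue, marker, side_cutters from where it was at the start of the episode above 0.03 m).
It also fails if it takes over 61 s, if anything falls off the work surface, if the arm or the gripper's body presses on something with over 40 N, if the wrist force passes 120 N, or if a joint passes its speed limit or range.

## Working session

There is one attempt and no reset: what is moved stays moved. The work goes in short steps, Python scripts to look and compute and a shell command to move; the robot and the scene stay as the last step left them, time stands still between calls to the robot, and variables do not carry over. Pictures are saved under pics/ and viewed, about 8 in all and at most 12, crops included, and the job is handed in when it is done.

```bash
mkdir -p pics
cat > h.py <<'E'
import numpy as np, cv2
from station import arm
from scipy.spatial.transform import Rotation as R
def world(p,u,v,z=None):
    """pixel + depth -> world"""
    c=int(round(u));r=int(round(v))
    if z is None:
        w=p["range_z"][max(r-2,0):r+3,max(c-2,0):c+3];w=w[w>0];z=np.median(w)
    n=cv2.undistortPoints(np.array([[[u,v]]],float),p["mtx"],np.array(p["dist_coeffs"],float))[0,0]
    return (p["pose"]@np.array([n[0]*z,-n[1]*z,-z,1]))[:3]
def ray(p,u,v):
    a=world(p,u,v,1.0);o=p["pose"][:3,3];d=a-o
    return o,d/np.linalg.norm(d)
def meet(rs):
    A=np.zeros((3,3));b=np.zeros(3)
    for o,d in rs:
        M=np.eye(3)-np.outer(d,d);A+=M;b+=M@o
    return np.linalg.solve(A,b)
def st():
    s=arm.get_state();print("t",round(s["t"],2),"pos",np.round(s["eef_pos"],4),"rot",np.round(s["ee_rot"],3),"F",np.round(s["force"],1),"w",round(s["width"],3));return s
E
python3 - <<'E'
from h import *
s=st();ims=[];P={}
for n in("scene","top"):
    p=arm.grab_frame(n);P[n]=p;ims.append(cv2.cvtColor(p["frame"],cv2.COLOR_RGB2BGR))
    for t in("stand","head_front","guard_rail","wheel_centre","index_ring","latch_top","mug","driver_blue","marker","side_cutters"):
        r=arm.place_of(p,t)
        if r:
            u,v=np.array(r[0]["position"])*[512,384];
            try:w=world(p,u,v)
            except Exception:w=np.zeros(3)
            o,d=ray(p,u,v);P[n,t]=(o,d)
            print(n,t,round(r[0]["confidence"],2),np.round([u,v],1),np.round(w,3))
    
for t in("head_front","guard_rail","wheel_centre","index_ring","latch_top","stand","mug"):
    if("scene",t)in P and("top",t)in P:print(t,np.round(meet([P["scene",t],P["top",t]]),4))
cv2.imwrite("pics/a.png",ims[0]);cv2.imwrite("pics/b.png",ims[1])
E
```

```text
t 0.0 pos [ 0.1575 -0.6558  0.2256] rot [1.679 1.569 1.915] F [ 1.3 -0.5  0.3] w 0.088
scene stand 0.79 [291.3 218.8] [ 0.554 -0.036  0.014]
scene head_front 0.66 [304.2 168.7] [ 0.557 -0.08   0.171]
scene guard_rail 0.81 [311.4 197.6] [ 0.509 -0.068  0.101]
scene wheel_centre 0.57 [289.2 188.1] [ 0.566 -0.032  0.12 ]
scene index_ring 0.59 [301.  185.8] [ 0.524 -0.037  0.146]
scene latch_top 0.63 [305.5 127.4] [ 1.035 -0.574 -0.016]
scene mug 0.81 [150.  263.5] [0.612 0.411 0.043]
scene driver_blue 0.78 [224.3 278.9] [0.467 0.28  0.019]
scene marker 0.46 [313.4 275.4] [0.344 0.08  0.002]
scene side_cutters 0.58 [356.1 248.9] [ 0.344 -0.093  0.   ]
top stand 0.71 [317.6 166.6] [ 0.549 -0.014  0.266]
top head_front 0.77 [325.8 178.6] [ 0.532 -0.052  0.158]
top guard_rail 0.61 [318.2 200.4] [ 0.483 -0.055  0.014]
top wheel_centre 0.85 [324.8 163. ] [ 0.557 -0.031  0.267]
top index_ring 0.67 [329.8 164. ] [ 0.554 -0.042  0.266]
top latch_top 0.61 [348.2 152.6] [ 0.576 -0.081  0.293]
top mug 0.81 [172.4 146.6] [0.641 0.371 0.076]
top driver_blue 0.68 [209.5 203.8] [0.477 0.271 0.022]
top marker 0.75 [276.3 241.2] [0.363 0.074 0.009]
top side_cutters 0.62 [333.8 243.8] [ 0.352 -0.098  0.01 ]
head_front [ 0.5266 -0.0459  0.1979]
guard_rail [ 0.4768 -0.0343  0.1318]
wheel_centre [ 0.5859 -0.0586  0.0995]
index_ring [ 0.574  -0.0796  0.1053]
latch_top [ 0.5723 -0.0832  0.2966]
stand [ 0.5869 -0.0638 -0.0168]
mug [ 0.6579  0.3889 -0.0008]
```

View pics/a.png

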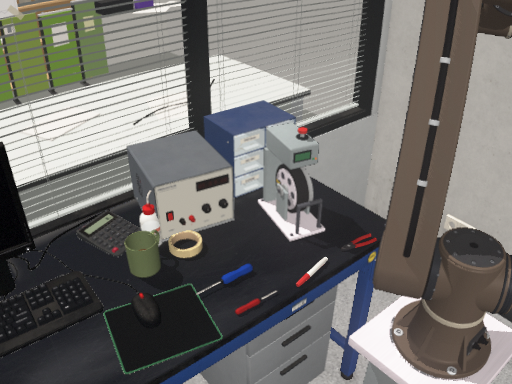

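View pics/b.png

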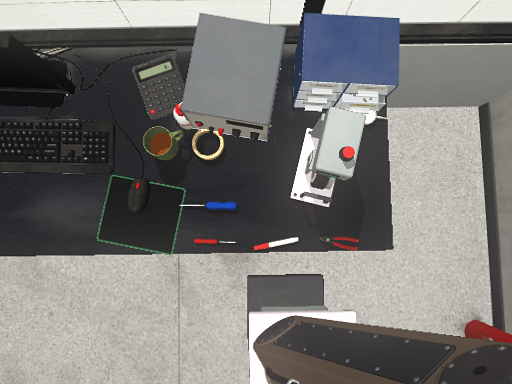

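The scene view shows the stand at (295,190) with the red latch at (302,132). In the top view the head is at (340,145), the latch at (347,153), and the stand is yawed slightly. Next I'll fit the stand's yaw from the depth.

Run:
```python
from h import *
p=arm.grab_frame("top");f=p["frame"].astype(int)
pts=[];red=[];base=[]
for v in range(95,215):
    for u in range(280,385):
        z=p["range_z"][v,u]
        if z<=0: continue
        w=world(p,u,v,z)
        if abs(w[2]-.266)<.005: pts.append(w)
        c=f[v,u]
        if c[0]>150 and c[1]<80 and abs(w[2]-.293)<.008: red.append(w)
        if abs(w[2]-.012)<.005 and c.min()>150: base.append(w)
for n,a in(("head",pts),("base",base)):
    a=np.array(a);r=cv2.minAreaRect((a[:,:2]*1000).astype(np.float32));print(n,len(a),r,np.median(a[:,2]));print(cv2.boxPoints(r))
red=np.array(red);print("red",len(red),red.mean(0),(red.min(0)+red.max(0))/2,np.ptp(red,axis=0))
```

```text
head 2335 ((609.0531616210938, -70.3245620727539), (92.17350006103516, 159.72036743164062), 75.1249008178711) 0.2668497528138446
[[ 520.0382     -94.36571  ]
 [ 674.406     -135.36797  ]
 [ 698.0681     -46.283417 ]
 [ 543.7003      -5.2811584]]
base 1111 ((614.0621337890625, -100.87237548828125), (278.32659912109375, 300.84759521484375), 79.32398986816406) 0.012884422862027956
[[ 440.4614   -209.76003 ]
 [ 736.10144  -265.4936  ]
 [ 787.66284     8.015274]
 [ 492.02283    63.74884 ]]
red 103 [ 0.57772602 -0.08001111  0.29356124] [ 0.57747314 -0.08026518  0.29387064] [0.02433769 0.0238723  0.00770702]
```

```bash
cat >> h.py <<'E'
YAW=np.deg2rad(-14.9);EX=np.array([np.cos(YAW),np.sin(YAW),0]);EY=np.array([-np.sin(YAW),np.cos(YAW),0])
AX=np.array([.5821,-.0632,0])
def loc(w): d=np.array(w)-AX;return np.array([d@EX,d@EY,d[2]])
def wld(l): return AX+l[0]*EX+l[1]*EY+np.array([0,0,l[2]])
def Rt(tilt,s):
    x=np.sin(tilt)*EX+np.array([0,0,-np.cos(tilt)]);y=s*EY
    return R.from_matrix(np.c_[x,y,np.cross(x,y)])
def go(s,l,tilt,sg):
    """print the rows' units to reach stand-frame l with tilt(deg)"""
    cur=R.from_euler("xyz",s["ee_rot"])
    print("shift",np.round((wld(l)-s["eef_pos"])/.03,2),"turn",np.round((Rt(np.deg2rad(tilt),sg)*cur.inv()).as_rotvec(degrees=True)/5,2))
E
python3 - <<'E'
from h import *
s=st()
print(R.from_euler("xyz",s["ee_rot"]).as_matrix().round(3))
for sg in(1,-1): go(s,[0,-.026,.34],0,sg)
p=arm.grab_frame("top");f=p["frame"].astype(int)
m=((f[...,0]>120)&(f[...,1]<90)&(f[...,2]<90)).astype(np.uint8);m[:130]=0;m[175:]=0;m[:,:325]=0;m[:,370:]=0
n,l,sts,c=cv2.connectedComponentsWithStats(m);print(sts,c)
for zz in(.293,.285):
    i=1+np.argmax(sts[1:,4]);o,d=ray(p,*c[i]);w=o+d*(zz-o[2])/d[2];print(zz,w,loc(w),d)
E
```

```text
t 1.15 pos [ 0.1577 -0.6563  0.2266] rot [2.441 1.571 2.677] F [-0.3 -0.5  0.9] w 0.087
[[-0.    -0.234  0.972]
 [ 0.     0.972  0.234]
 [-1.     0.    -0.   ]]
shift [13.93 18.93  3.78] turn [-0.   -0.   -5.68]
shift [13.93 18.93  3.78] turn [ 0.   -0.   30.32]
[[     0      0    512    384 196499]
 [   343    147     12     11    109]] [[255.44867404 191.52188561]
 [348.02752294 152.04587156]]
0.293 [ 0.57762468 -0.08016222  0.293     ] [ 3.66989495e-05 -1.75426352e-02  2.93000000e-01] [ 0.17313979 -0.23902784 -0.95545188]
0.285 [ 0.57907438 -0.0821636   0.285     ] [ 0.00195227 -0.01910396  0.285     ] [ 0.17313979 -0.23902784 -0.95545188]
```

```bash
python3 -m inch '0.5 0.8 0.9 0 0 -0.3;0.7 0.94 0.9 0 0 -0.3;0.7 0.94 0.9 0 0 -0.3;0.7 0.94 0.9 0 0 -0.3;0.7 0.94 0.9 0 0 -0.3;0.7 0.94 0.5 0 0 -0.3;0.7 0.94 0 0 0 -0.3;0.7 0.94 0 0 0 -0.3;0.7 0.94 0 0 0 -0.3;0.7 0.94 0 0 0 -0.3' 0 10
python3 -m inch '0.7 0.94 0 0 0 -0.3;0.7 0.94 0 0 0 -0.3;0.7 0.94 0 0 0 -0.3;0.7 0.94 0 0 0 -0.3;0.7 0.94 0 0 0 -0.3;0.7 0.94 0 0 0 -0.3;0.5 0.94 0 0 0 -0.3;0 0.94 0 0 0 -0.3;0 0.94 0 0 0 -0.2;0 0.2 0 0 0 0;0 0 0 0 0 0'
python3 - <<'E'
from h import *
s=st();go(s,[0,-.026,.32],0,1)
p=arm.grab_frame("wrist");cv2.imwrite("pics/c.png",cv2.cvtColor(p["frame"],cv2.COLOR_RGB2BGR))
print(loc(p["pose"][:3,3]))
r=arm.place_of(p,"latch_top");print(r[:1])
f=p["frame"].astype(int)
m=((f[...,0]>110)&(f[...,1]<80)&(f[...,2]<80)).astype(np.uint8)
n,l,sts,c=cv2.connectedComponentsWithStats(m)
for i in range(1,n):
    if sts[i,4]>100:
        o,d=ray(p,*c[i]);print(sts[i],c[i],loc(world(p,*c[i])),loc(o+d*(.291-o[2])/d[2]))
E
```

```text
t: 2.45
eef_pos: [0.3622, -0.3775, 0.3768]
ee_rot: [-0.356, 1.57, -0.383]
force: [0.6, 0.1, 1.1]
width: 0.0004
t: 3.82
eef_pos: [0.5027, -0.1187, 0.3767]
ee_rot: [-0.091, 1.57, -0.343]
force: [-0.1, -1.1, 0.1]
width: 0.0005
t 3.83 pos [ 0.5027 -0.1187  0.3767] rot [-0.091  1.57  -0.343] F [-0.1 -1.1  0.1] w 0.001
shift [ 2.42  1.01 -1.89] turn [ 0.   0.  -0.1]
[-0.13141256 -0.0741115   0.53523493]
[]
[474   0  38  11 295] [490.2440678    3.66101695] [-0.29386024  0.27193534  0.01385146] [-0.20750894  0.08798939  0.291     ]
[  0   3  16  33 399] [ 6.19799499 19.86967419] [-0.4501342  -0.96521422 -0.69626855] [-0.19462225 -0.25083728  0.291     ]
[372   3  32  24 336] [387.50892857  13.38095238] [-0.27300194  0.11595882  0.01543281] [-0.19793994  0.0151952   0.291     ]
[198  51  50  10 370] [222.21351351  54.9       ] [-0.21230639 -0.12585351  0.0113244 ] [-0.16912338 -0.09823242  0.291     ]
[199  63  49  14 373] [222.96246649  70.09919571] [-0.19076039 -0.12511925  0.01027605] [-0.15902389 -0.09784264  0.291     ]
[499 211  11  14 118] [504.56779661 218.40677966] [0.02162778 0.30789371 0.07173129] [-0.0507707   0.12717929  0.291     ]
```

View pics/c.png

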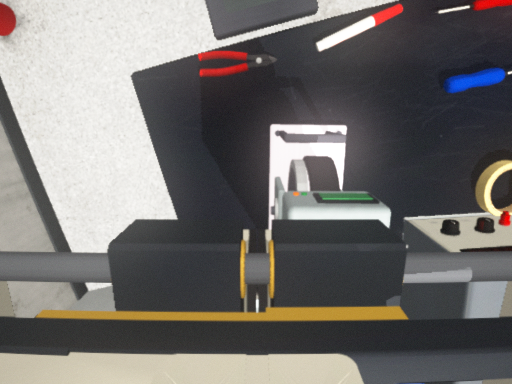

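The wrist view shows the head front at (335,200), the wheel and base at (310,160), and the fingers hiding the latch. I'll triangulate the red cap from the scene and top blobs.

Run:
```python
from h import *
rs=[]
for n,(u0,u1,v0,v1) in(("scene",(290,315,120,145)),("top",(325,370,130,175))):
    p=arm.grab_frame(n);f=p["frame"].astype(int)
    m=((f[...,0]>1.8*f[...,1]+20)&(f[...,0]>90)).astype(np.uint8);k=np.zeros_like(m);k[v0:v1,u0:u1]=1;m*=k
    N,l,sts,c=cv2.connectedComponentsWithStats(m)
    if N<2: print(n,"none");continue
    i=1+np.argmax(sts[1:,4]);print(n,sts[i],c[i]);rs.append(ray(p,*c[i]))
    cv2.imwrite(f"pics/{n}2.png",cv2.cvtColor(p["frame"],cv2.COLOR_RGB2BGR))
if len(rs)==2:
    w=meet(rs);print(w,loc(w),[np.linalg.norm(np.cross(w-o,d)) for o,d in rs])
p=arm.grab_frame("wrist")
for t in("head_front","guard_rail","wheel_centre","index_ring","stand"):
    r=arm.place_of(p,t)
    if r:
        u,v=np.array(r[0]["position"])*[512,384];o,d=ray(p,u,v);z=dict(head_front=.2,guard_rail=.112,stand=0).get(t,.105)
        print(t,r[0]["confidence"],u,v,loc(o+d*(z-o[2])/d[2]))
```

```text
scene [298 127  10   7  54] [302.5        129.96296296]
top none
head_front 0.86 327.5776 188.5824 [-0.05268185  0.00030191  0.2       ]
guard_rail 0.69 316.1088 138.0864 [-0.09801162  0.00144432  0.112     ]
index_ring 0.88 299.9808 211.584 [ 0.00214796 -0.01437186  0.105     ]
stand 0.83 307.8144 192.19199999999998 [0.00062974 0.01216413 0.        ]
```

```bash
python3 -m inch '0.8 0.37 0 0 0 -0.1;0.85 0.37 0 0 0 0;0.8 0.36 -0.4 0 0 0;0 0 -0.8 0 0 0;0 0 -0.7 0 0 0;0 0 -0.4 0 0 0;0 0 0 0 0 0'
python3 - <<'E'
from h import *
s=st();print(loc(s["eef_pos"]));go(s,[0,-.023,.295],0,1)
E
```

```text
t: 5.2
eef_pos: [0.5759, -0.0858, 0.307]
ee_rot: [-2.691, 1.569, -2.953]
force: [-0.0, 0.4, 0.4]
width: 0.0003
t 5.2 pos [ 0.5759 -0.0858  0.307 ] rot [-2.691  1.569 -2.953] F [-0.   0.4  0.4] w 0.0
[-2.04649414e-04 -2.34468564e-02  3.07010360e-01]
shift [ 0.01  0.01 -0.4 ] turn [ 0.   -0.02  0.02]
```

```bash
python3 -m inch '0 0 -0.2 0 0 0;0 0 -0.2 0 0 0;0 0 -0.1 0 0 0'; python3 -m inch '0 0 -0.1 0 0 0;0 0 -0.05 0 0 0'; python3 -m inch '0 0 -0.1 0 0 0;0 0 0 0 0 0'
```

```text
t: 5.58
eef_pos: [0.5762, -0.0858, 0.2925]
ee_rot: [0.003, 1.571, -0.259]
force: [-1.3, 1.3, 9.1]
width: 0.0005
t: 5.82
eef_pos: [0.5762, -0.0857, 0.2881]
ee_rot: [0.621, 1.57, 0.359]
force: [-0.0, -0.7, 0.2]
width: 0.0004
t: 6.08
eef_pos: [0.5764, -0.0858, 0.2861]
ee_rot: [0.043, 1.57, -0.218]
force: [-2.8, 2.0, 7.0]
width: 0.0005
```

The latch snapped through: force peaked at 9 N, dropped to 0, then rose again on the ring near 286 mm. Now the wheel approach.

```bash
python3 -m inch '0 0 0.6 0 0 0;0 0 0.8 0 0 0;-0.3 0 0.3 0 0 0;0 0 0 0 0 0'
python3 - <<'E'
from h import *
s=st();print(loc(s["eef_pos"]));go(s,[-.16,0,.30],40,1);print(EX/.03*.01)
E
```

```text
t: 6.58
eef_pos: [0.5667, -0.0857, 0.3364]
ee_rot: [0.653, 1.57, 0.391]
force: [-0.3, -0.4, -0.2]
width: 0.0006
t 6.58 pos [ 0.5667 -0.0857  0.3364] rot [0.653 1.57  0.391] F [-0.3 -0.4 -0.2] w 0.001
[-0.00915041 -0.02566951  0.33637243]
shift [-4.64  2.12 -1.21] turn [-2.07 -7.72  0.01]
[ 0.32212536 -0.08571093  0.        ]
```

```bash
python3 -m inch '-0.9 0.4 0 0 0 0;-0.8 0.35 0 -0.2 -0.7 0;-0.5 0.25 0 -0.25 -0.95 0;-0.5 0.25 0 -0.25 -0.95 0;-0.5 0.25 0 -0.25 -0.95 0;-0.5 0.2 -0.2 -0.25 -0.95 0;-0.4 0.2 -0.3 -0.25 -0.95 0;-0.3 0.12 -0.3 -0.25 -0.9 0;-0.3 0.1 -0.4 -0.25 -0.9 0;0 0 0 -0.12 -0.4 0;0 0 0 0 0 0'
python3 - <<'E'
from h import *
s=st();print(loc(s["eef_pos"]));go(s,[-.10,0,.19],40,1);
E
```

```text
t: 7.95
eef_pos: [0.4401, -0.0398, 0.3174]
ee_rot: [0.0, 0.916, -0.245]
force: [0.1, -0.1, 0.5]
width: 0.0005
t 7.95 pos [ 0.4401 -0.0398  0.3174] rot [ 0.     0.916 -0.245] F [ 0.1 -0.1  0.5] w 0.001
[-0.14325946 -0.01393356  0.31742193]
shift [ 1.51  0.08 -4.25] turn [-0.12 -0.48 -0.18]
```

```bash
python3 -m inch '0 0.15 -0.8 -0.1 -0.4 -0.18;0 0.1 -1 0 0 0;0 0.1 -1 0 0 0;0.1 0.1 -1 0 0 0;0 0 -0.45 0 0 0;0.4 -0.1 0 0 0 0;0.4 -0.1 0 0 0 0;0 0 0 0 0 0'
python3 - <<'E'
from h import *
s=st();print(loc(s["eef_pos"]));go(s,[-.065,0,.172],40,1);
p=arm.grab_frame("wrist");cv2.imwrite("pics/d.png",cv2.cvtColor(p["frame"],cv2.COLOR_RGB2BGR))
E
```

```text
t: 8.95
eef_pos: [0.4994, -0.0309, 0.2683]
ee_rot: [-0.009, 0.985, -0.273]
force: [-0.2, 0.2, 0.5]
width: 0.0004
t 8.95 pos [ 0.4994 -0.0309  0.2683] rot [-0.009  0.985 -0.273] F [-0.2  0.2  0.5] w 0.0
[-0.08826656  0.00995965  0.26828886]
shift [ 0.66 -0.52 -3.21] turn [-0.28 -1.26  0.06]
```

View pics/d.png

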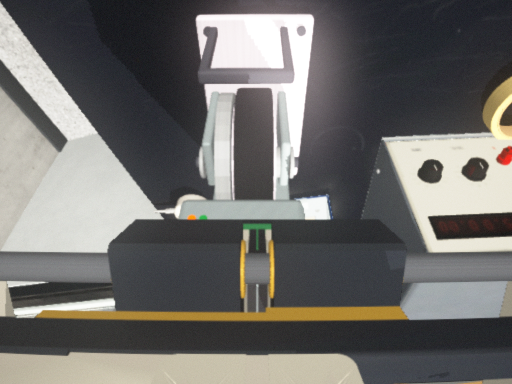

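The wrist view shows the tyre at columns 235–275, the rail at (245,75) and the head's top edge at row 210. The finger is roughly lined up. z lagged, so I'm checking the joints.

```bash
python3 - <<'E'
from h import *
s=st();print(np.round(s["q"],3))
E
python3 -m inch '-0.5 0.13 -0.3 0 0 0;-0.5 0.13 -0.3 0 0 0;0 0 0 0 0 0'
python3 - <<'E'
from h import *
s=st();print(np.round(s["q"],3),loc(s["eef_pos"]))
E
python3 -m inch '0 0 -0.5 0 0 0;0 0 -0.5 0 0 0;0 0 0 0 0 0'
python3 - <<'E'
from h import *
s=st();print(np.round(s["q"],3),loc(s["eef_pos"]));go(s,[-.12,0,.19],40,1)
E
```

```text
t 9.0 pos [ 0.499  -0.0308  0.2684] rot [-0.009  0.985 -0.272] F [0.4 0.2 0.2] w 0.0
[ 0.555 -0.3   -0.99   0.789 -0.611 -2.987]
t: 9.38
eef_pos: [0.4741, -0.0209, 0.2623]
ee_rot: [-0.007, 0.998, -0.269]
force: [0.9, -0.0, 0.3]
width: 0.0004
t 9.38 pos [ 0.4741 -0.0209  0.2623] rot [-0.007  0.998 -0.269] F [ 0.9 -0.   0.3] w 0.0
[ 0.644 -0.346 -1.017  0.76  -0.672 -3.03 ] [-0.11522775  0.01313683  0.26226002]
t: 9.75
eef_pos: [0.4822, -0.019, 0.2463]
ee_rot: [-0.016, 1.02, -0.283]
force: [-0.0, 0.1, 0.5]
width: 0.0003
t 9.75 pos [ 0.4822 -0.019   0.2463] rot [-0.016  1.02  -0.283] F [-0.   0.1  0.5] w 0.0
[ 0.613 -0.297 -1.016  0.764 -0.631 -3.03 ] [-0.10787824  0.01707012  0.24634687]
shift [-0.54 -0.45 -1.88] turn [-0.35 -1.66  0.11]
```

j3 (folded) and j6 are at their limits, so a smaller tilt is needed. It pushes the wrist forward. Going to about 24 degrees.

```bash
cat > log.py <<'E'
from h import *
import json
s=st();d=[list(map(float,s["q"])),list(map(float,s["eef_pos"])),list(map(float,s["ee_rot"]))]
open("q.jsonl","a").write(json.dumps(d)+"\n");print("q",np.round(s["q"],3),"loc",np.round(loc(s["eef_pos"])*1000,1))
E
python3 log.py
python3 -m inch '-0.3 -0.1 0.2 0.1 0.4 0;-0.3 -0.2 0 0.2 0.6 0;0 -0.2 -0.3 0.1 0.5 0;0 0 0 0 0 0'; python3 log.py
python3 -m inch '0 0 -0.5 0 0 0;0 0 -0.5 0 0 0;0 0 -0.3 0 0 0;0 0 0 0 0 0'; python3 log.py
python3 - <<'E'
from h import *
go(arm.get_state(),[-.11,0,.19],24,1)
E
```

```text
t 9.75 pos [ 0.4822 -0.019   0.2463] rot [-0.016  1.02  -0.283] F [-0.   0.1  0.5] w 0.0
q [ 0.613 -0.297 -1.016  0.764 -0.631 -3.03 ] loc [-107.9   17.1  246.3]
t: 10.25
eef_pos: [0.4645, -0.0338, 0.2443]
ee_rot: [-0.019, 1.155, -0.287]
force: [0.4, -1.1, 0.1]
width: 0.0004
t 10.25 pos [ 0.4645 -0.0338  0.2443] rot [-0.019  1.155 -0.287] F [ 0.4 -1.1  0.1] w 0.0
q [ 0.597 -0.277 -0.871  0.471 -0.761 -2.744] loc [-121.2   -1.8  244.3]
t: 10.75
eef_pos: [0.4637, -0.0339, 0.205]
ee_rot: [-0.022, 1.155, -0.287]
force: [-0.5, -0.1, 0.6]
width: 0.0006
t 10.75 pos [ 0.4637 -0.0339  0.205 ] rot [-0.022  1.155 -0.287] F [-0.5 -0.1  0.6] w 0.001
q [ 0.575 -0.238 -0.961  0.54  -0.639 -2.816] loc [-121.9   -2.1  205. ]
shift [ 0.4  -0.03 -0.5 ] turn [ 0.09 -0.06  0.09]
```

```bash
python3 -m inch '0.3 -0.05 -0.7 0 0 0;0.5 -0.1 -0.7 0 0 0;0.5 -0.15 -0.2 0 0 0;0 0 0 0 0 0'; python3 log.py
python3 -m inch '0.13 -0.04 0 0 0 0;0 0 0 0 0 0'; python3 log.py
```

```text
t: 11.25
eef_pos: [0.5045, -0.043, 0.1586]
ee_rot: [-0.021, 1.156, -0.287]
force: [0.4, -0.7, 0.1]
width: 0.0003
t 11.25 pos [ 0.5045 -0.043   0.1586] rot [-0.021  1.156 -0.287] F [ 0.4 -0.7  0.1] w 0.0
q [ 0.423 -0.087 -1.005  0.697 -0.422 -2.869] loc [-80.2  -0.4 158.6]
t: 11.5
eef_pos: [0.5081, -0.0434, 0.1595]
ee_rot: [-0.016, 1.155, -0.282]
force: [-0.1, -0.2, 0.3]
width: 0.0001
t 11.5 pos [ 0.5081 -0.0434  0.1595] rot [-0.016  1.155 -0.282] F [-0.1 -0.2  0.3] w 0.0
q [ 0.417 -0.083 -0.999  0.695 -0.418 -2.862] loc [-7.660e+01  1.000e-01  1.595e+02]
```

```bash
python3 -m inch '0 0 -0.34 0 0 0;0.15 -0.04 0 0 0 0;0.13 -0.03 0 0 0 0;0 0 0 0 0 0'; python3 log.py
python3 -m inch '0.07 -0.02 0 0 0 0;0 0 0 0 0 0'; python3 log.py
```

```text
t: 12.0
eef_pos: [0.5176, -0.0458, 0.1506]
ee_rot: [-0.017, 1.158, -0.283]
force: [-0.4, -0.1, -0.8]
width: 0.0005
t 12.0 pos [ 0.5176 -0.0458  0.1506] rot [-0.017  1.158 -0.283] F [-0.4 -0.1 -0.8] w 0.001
q [ 0.384 -0.05  -1.     0.731 -0.381 -2.873] loc [-66.8   0.2 150.6]
t: 12.25
eef_pos: [0.5193, -0.0466, 0.1503]
ee_rot: [-0.018, 1.159, -0.284]
force: [0.6, 0.8, -0.2]
width: 0.0003
t 12.25 pos [ 0.5193 -0.0466  0.1503] rot [-0.018  1.159 -0.284] F [ 0.6  0.8 -0.2] w 0.0
q [ 0.381 -0.046 -0.997  0.73  -0.379 -2.869] loc [-6.490e+01 -1.000e-01  1.503e+02]
```

```bash
python3 -m inch '0.03 -0.01 -0.1 0 0 0;0 0 0 0 0 0'; python3 log.py
python3 -m inch '0.03 -0.01 -0.1 0.03 0.1 0;0 0 0 0 0 0'; python3 log.py
```

```text
t: 12.5
eef_pos: [0.5193, -0.0467, 0.1474]
ee_rot: [-0.017, 1.158, -0.282]
force: [-22.5, 8.7, 19.7]
width: 0.0004
t 12.5 pos [ 0.5193 -0.0467  0.1474] rot [-0.017  1.158 -0.282] F [-22.5   8.7  19.7] w 0.0
q [ 0.372 -0.042 -1.006  0.751 -0.366 -2.883] loc [-64.9  -0.2 147.4]
t: 12.75
eef_pos: [0.5184, -0.0468, 0.1446]
ee_rot: [-0.016, 1.167, -0.28]
force: [-61.2, 25.6, 47.4]
width: 0.0007
t 12.75 pos [ 0.5184 -0.0468  0.1446] rot [-0.016  1.167 -0.28 ] F [-61.2  25.6  47.4] w 0.001
q [ 0.377 -0.037 -0.999  0.724 -0.37  -2.861] loc [-65.8  -0.6 144.6]
```

```bash
python3 -m inch '-0.1 0.026 0.06 0 0 0;0 0 0 0 0 0'; python3 log.py
```

```text
t: 13.0
eef_pos: [0.5174, -0.0462, 0.1462]
ee_rot: [-0.017, 1.168, -0.282]
force: [-8.6, 3.8, 6.3]
width: 0.0002
t 13.0 pos [ 0.5174 -0.0462  0.1462] rot [-0.017  1.168 -0.282] F [-8.6  3.8  6.3] w 0.0
q [ 0.383 -0.041 -0.996  0.715 -0.379 -2.858] loc [-66.9  -0.2 146.2]
```

```bash
python3 -m inch '-0.07 0.018 -0.11 0.05 0.2 0;-0.07 0.018 -0.11 0.05 0.2 0'; python3 log.py; python3 -m inch '-0.06 0.015 -0.115 0.05 0.2 0'; python3 log.py
```

```text
t: 13.25
eef_pos: [0.5131, -0.0452, 0.1394]
ee_rot: [-0.021, 1.204, -0.286]
force: [-11.7, 6.1, 8.2]
width: 0.0004
t 13.25 pos [ 0.5131 -0.0452  0.1394] rot [-0.021  1.204 -0.286] F [-11.7   6.1   8.2] w 0.0
q [ 0.408 -0.023 -0.956  0.6   -0.418 -2.768] loc [-71.3  -0.3 139.4]
t: 13.38
eef_pos: [0.5111, -0.0447, 0.1357]
ee_rot: [-0.023, 1.223, -0.288]
force: [-14.4, 7.9, 10.0]
width: 0.0006
t 13.38 pos [ 0.5111 -0.0447  0.1357] rot [-0.023  1.223 -0.288] F [-14.4   7.9  10. ] w 0.001
q [ 0.415 -0.014 -0.937  0.55  -0.436 -2.727] loc [-73.4  -0.4 135.7]
```

```bash
python3 -m inch '-0.065 0.017 -0.115 0.05 0.2 0;-0.06 0.015 -0.12 0.05 0.2 0'; python3 log.py; python3 -m inch '-0.05 0.013 -0.12 0.05 0.2 0;-0.045 0.01 -0.12 0.05 0.2 0;-0.03 0.008 -0.08 0 0 0'; python3 log.py
```

```text
t: 13.62
eef_pos: [0.5072, -0.0438, 0.1283]
ee_rot: [-0.03, 1.259, -0.294]
force: [-8.4, 4.7, 3.8]
width: -0.0001
t 13.62 pos [ 0.5072 -0.0438  0.1283] rot [-0.03   1.259 -0.294] F [-8.4  4.7  3.8] w -0.0
q [ 0.423  0.007 -0.899  0.46  -0.47  -2.65 ] loc [-77.4  -0.5 128.3]
t: 14.0
eef_pos: [0.5037, -0.043, 0.1186]
ee_rot: [-0.038, 1.296, -0.303]
force: [-5.6, 4.3, 0.2]
width: 0.0003
t 14.0 pos [ 0.5037 -0.043   0.1186] rot [-0.038  1.296 -0.303] F [-5.6  4.3  0.2] w 0.0
q [ 0.422  0.033 -0.867  0.389 -0.495 -2.585] loc [-81.   -0.6 118.6]
```

```bash
python3 -m inch '-0.2 0.04 0.12 0 0 0;0 0 0.2 -0.07 -0.28 0;0.1 -0.02 0.2 -0.07 -0.28 0;0.15 -0.04 0.2 -0.07 -0.28 0;0.15 -0.04 0.2 -0.07 -0.28 0;0.03 -0.01 0 -0.07 -0.28 0;0 0 0 0 0 0'; python3 log.py
python3 - <<'E'
from h import *
p=arm.grab_frame("wrist");f=p["frame"];a=f[80:300,120:400]
p=arm.grab_frame("top");b=p["frame"][120:200,290:380];p=arm.grab_frame("scene");c=p["frame"][110:240,250:340]
i=[cv2.resize(x,None,fx=k,fy=k) for x,k in((a,1.5),(b,3.5),(c,3))]
H=max(x.shape[0] for x in i);i=[cv2.copyMakeBorder(x,0,H-x.shape[0],0,0,0) for x in i]
o=np.hstack(i);o=cv2.resize(o,None,fx=800/o.shape[1],fy=800/o.shape[1]);cv2.imwrite("pics/e.png",o[...,::-1])
E
```

```text
t: 14.88
eef_pos: [0.5107, -0.0457, 0.147]
ee_rot: [-0.019, 1.168, -0.285]
force: [-0.1, -0.5, -1.0]
width: 0.0006
t 14.88 pos [ 0.5107 -0.0457  0.147 ] rot [-0.019  1.168 -0.285] F [-0.1 -0.5 -1. ] w 0.001
q [ 0.394 -0.054 -1.005  0.711 -0.387 -2.864] loc [-73.5  -1.4 147. ]
```

View pics/e.png

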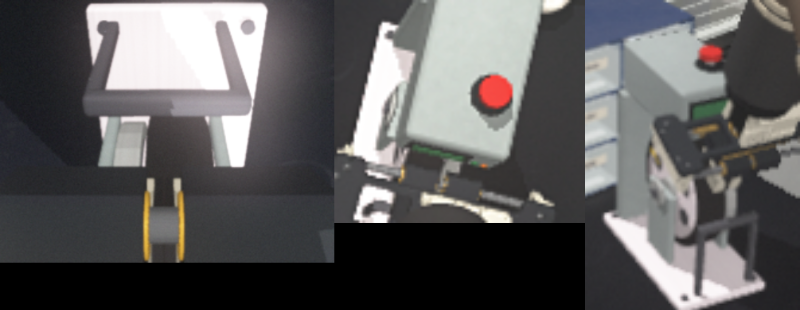

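The picture shows the fingers poised at the tyre above the rail. The latch is down, and the wheel's left side with its holes is visible in the scene view. Second stroke.

```bash
python3 -m inch '0.12 -0.03 -0.03 0 0 0;0.095 -0.01 0 0 0 0;0 0 0 0 0 0'; python3 log.py; python3 -m inch '-0.07 0.018 -0.11 0.05 0.2 0;-0.07 0.018 -0.11 0.05 0.2 0;-0.065 0.017 -0.115 0.05 0.2 0'; python3 log.py
```

```text
t: 15.4
eef_pos: [0.5176, -0.0463, 0.1459]
ee_rot: [-0.019, 1.168, -0.284]
force: [-13.8, 3.9, 10.4]
width: 0.0002
t 15.4 pos [ 0.5176 -0.0463  0.1459] rot [-0.019  1.168 -0.284] F [-13.8   3.9  10.4] w 0.0
q [ 0.383 -0.039 -0.995  0.714 -0.379 -2.858] loc [-66.7  -0.3 145.9]
t: 15.78
eef_pos: [0.5109, -0.0446, 0.1356]
ee_rot: [-0.024, 1.223, -0.29]
force: [-12.2, 5.6, 8.2]
width: 0.0004
t 15.78 pos [ 0.5109 -0.0446  0.1356] rot [-0.024  1.223 -0.29 ] F [-12.2   5.6   8.2] w 0.0
q [ 0.415 -0.013 -0.936  0.549 -0.437 -2.727] loc [-73.5  -0.3 135.6]
```

```bash
python3 -m inch '-0.06 0.016 -0.115 0.05 0.2 0;-0.055 0.015 -0.12 0.05 0.2 0;-0.045 0.012 -0.12 0.05 0.2 0;-0.037 0.009 -0.12 0.05 0.2 0;-0.02 0.006 -0.08 0 0 0'; python3 log.py; 
python3 -m inch '-0.2 0.04 0.12 0 0 0;0 0 0.2 -0.07 -0.28 0;0.1 -0.02 0.2 -0.07 -0.28 0;0.15 -0.04 0.2 -0.07 -0.28 0;0.15 -0.04 0.2 -0.07 -0.28 0;0.03 -0.01 0 -0.07 -0.28 0;0 0 0 0 0 0'; python3 log.py
python3 - <<'E'
from h import *
a=cv2.imread("pics/scene2.png")[140:230,260:330];p=arm.grab_frame("scene");b=p["frame"][140:230,260:330,::-1]
w=arm.grab_frame("wrist")["frame"][60:200,150:350,::-1]
cv2.imwrite("pics/f.png",np.hstack([cv2.resize(x,(x.shape[1]*360//x.shape[0],360)) for x in(a,b)]))
cv2.imwrite("pics/w1.png",w)
E
```

```text
t: 16.4
eef_pos: [0.5038, -0.043, 0.118]
ee_rot: [-0.04, 1.297, -0.306]
force: [-10.8, 6.4, 3.2]
width: 0.0006
t 16.4 pos [ 0.5038 -0.043   0.118 ] rot [-0.04   1.297 -0.306] F [-10.8   6.4   3.2] w 0.001
q [ 0.422  0.034 -0.865  0.387 -0.496 -2.584] loc [-80.9  -0.7 118. ]
t: 17.27
eef_pos: [0.5117, -0.0455, 0.1469]
ee_rot: [-0.019, 1.168, -0.285]
force: [-0.3, -0.2, -0.7]
width: 0.0002
t 17.27 pos [ 0.5117 -0.0455  0.1469] rot [-0.019  1.168 -0.285] F [-0.3 -0.2 -0.7] w 0.0
q [ 0.394 -0.052 -1.004  0.711 -0.386 -2.863] loc [-72.6  -1.  146.9]
```

View pics/f.png

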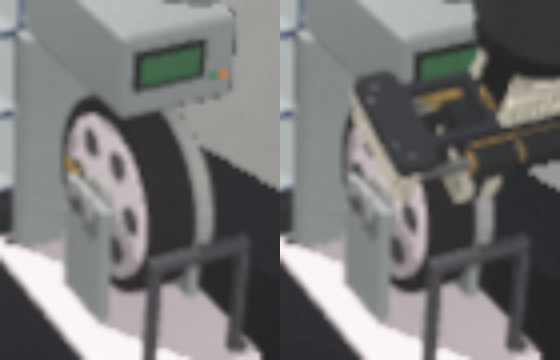

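The initial crop shows a yellow mark on the rear rim, about 1.5 rad from the top. I need roughly two more strokes. I'll check the latch height with the top camera's depth in between.

```bash
cat > latch.py <<'E'
from h import *
p=arm.grab_frame("top");f=p["frame"].astype(int)
z=[world(p,u,v,p["range_z"][v,u])[2] for v in range(135,172) for u in range(330,368) if f[v,u,0]>120 and f[v,u,1]<90 and p["range_z"][v,u]>0]
print("latch z med/90%",len(z),np.round(np.percentile(z,[50,90]),4) if z else None)
E
python3 latch.py
python3 -m inch '0.12 -0.035 -0.03 0 0 0;0.08 -0.015 0 0 0 0;0 0 0 0 0 0'; python3 log.py; python3 -m inch '-0.07 0.018 -0.11 0.05 0.2 0;-0.07 0.018 -0.11 0.05 0.2 0;-0.065 0.017 -0.115 0.05 0.2 0'; python3 log.py;python3 -m inch '-0.06 0.016 -0.115 0.05 0.2 0;-0.055 0.015 -0.12 0.05 0.2 0';python3 log.py
```

```text
latch z med/90% 110 [0.287  0.2886]
t: 17.8
eef_pos: [0.5178, -0.0465, 0.146]
ee_rot: [-0.018, 1.168, -0.283]
force: [-15.6, 6.1, 12.6]
width: 0.0005
t 17.8 pos [ 0.5178 -0.0465  0.146 ] rot [-0.018  1.168 -0.283] F [-15.6   6.1  12.6] w 0.001
q [ 0.383 -0.039 -0.995  0.714 -0.379 -2.856] loc [-66.4  -0.4 146. ]
t: 18.18
eef_pos: [0.5111, -0.0447, 0.1356]
ee_rot: [-0.024, 1.223, -0.289]
force: [-15.9, 8.3, 10.9]
width: 0.0005
t 18.18 pos [ 0.5111 -0.0447  0.1356] rot [-0.024  1.223 -0.289] F [-15.9   8.3  10.9] w 0.0
q [ 0.415 -0.013 -0.936  0.548 -0.436 -2.726] loc [-73.4  -0.4 135.6]
t: 18.42
eef_pos: [0.5073, -0.0439, 0.1281]
ee_rot: [-0.03, 1.26, -0.295]
force: [-13.3, 7.5, 6.4]
width: 0.0006
t 18.43 pos [ 0.5073 -0.0439  0.1281] rot [-0.03   1.26  -0.295] F [-13.3   7.5   6.4] w 0.001
q [ 0.422  0.008 -0.898  0.459 -0.471 -2.648] loc [-77.3  -0.5 128.1]
```

```bash
python3 -m inch '-0.045 0.012 -0.12 0.05 0.2 0;-0.037 0.009 -0.12 0.05 0.2 0;-0.02 0.006 -0.08 0 0 0'; python3 latch.py
python3 -m inch '-0.2 0.04 0.12 0 0 0;0 0 0.2 -0.07 -0.28 0;0.1 -0.02 0.2 -0.07 -0.28 0;0.15 -0.04 0.2 -0.07 -0.28 0;0.15 -0.04 0.2 -0.07 -0.28 0;0.03 -0.01 0 -0.07 -0.28 0;0 0 0 0 0 0'
python3 -m inch '0.12 -0.035 -0.03 0 0 0;0.08 -0.015 0 0 0 0;0 0 0 0 0 0'; python3 latch.py;python3 -m inch '-0.07 0.018 -0.11 0.05 0.2 0;-0.07 0.018 -0.11 0.05 0.2 0'; python3 log.py; python3 latch.py
```

```text
t: 18.8
eef_pos: [0.5038, -0.0432, 0.1179]
ee_rot: [-0.04, 1.297, -0.305]
force: [-12.4, 9.5, 4.1]
width: 0.0004
latch z med/90% 112 [0.287  0.2888]
t: 19.73
eef_pos: [0.5119, -0.0459, 0.1469]
ee_rot: [-0.019, 1.168, -0.285]
force: [-1.1, 0.4, -0.3]
width: 0.0005
t: 20.1
eef_pos: [0.5179, -0.047, 0.1461]
ee_rot: [-0.019, 1.168, -0.284]
force: [-19.3, 7.1, 14.6]
width: 0.0006
latch z med/90% 111 [0.2871 0.2889]
t: 20.4
eef_pos: [0.5131, -0.0458, 0.1392]
ee_rot: [-0.022, 1.206, -0.288]
force: [-20.0, 7.5, 13.3]
width: 0.0005
t 20.4 pos [ 0.5131 -0.0458  0.1392] rot [-0.022  1.206 -0.288] F [-20.    7.5  13.3] w 0.0
q [ 0.407 -0.023 -0.955  0.597 -0.419 -2.765] loc [-71.2  -0.9 139.2]
latch z med/90% 112 [0.286 0.288]
```

```bash
python3 -m inch '-0.08 0.02 -0.115 0.05 0.2 0;-0.065 0.017 -0.115 0.05 0.2 0'; python3 latch.py; python3 -m inch '-0.06 0.016 -0.12 0.05 0.2 0;-0.047 0.012 -0.12 0.05 0.2 0';python3 latch.py; python3 -m inch '-0.037 0.009 -0.12 0.05 0.2 0;-0.02 0.006 -0.08 0 0 0'; python3 latch.py
```

```text
t: 20.7
eef_pos: [0.5085, -0.0449, 0.1317]
ee_rot: [-0.03, 1.243, -0.295]
force: [-9.1, 2.1, 5.6]
width: 0.0006
latch z med/90% 110 [0.2794 0.2817]
t: 21.0
eef_pos: [0.5073, -0.0437, 0.1273]
ee_rot: [-0.031, 1.275, -0.296]
force: [-22.1, 3.8, 34.8]
width: 0.0004
latch z med/90% 110 [0.2801 0.2822]
t: 21.3
eef_pos: [0.5055, -0.043, 0.1215]
ee_rot: [-0.032, 1.292, -0.297]
force: [-28.3, 8.7, 36.6]
width: 0.0005
latch z med/90% 110 [0.2795 0.2817]
```

The latch dropped about 7 mm to its home height, and the tangential force jumped, so the wheel is locked. Backing off.

```bash
python3 -m inch '-0.3 0.08 0.15 0 0 0;-0.2 0.05 0.25 -0.05 -0.2 0;-0.2 0.05 0.3 -0.05 -0.2 0;-0.3 0.08 0.6 0 0 0;-0.5 0.1 0.7 0 0 0;-0.6 0.1 0.7 0.1 0.5 0;-0.6 0.1 0.7 0.1 0.5 0;-0.2 0 0.5 0.1 0.5 0;0 0 0 0 0 0;0 0 0 0 0 0'; python3 log.py; python3 latch.py
python3 - <<'E'
from h import *
p=arm.grab_frame("scene");q=arm.grab_frame("top")
cv2.imwrite("pics/g.png",np.hstack([cv2.resize(p["frame"][100:250,230:380],(400,400)),cv2.resize(q["frame"][110:260,230:380],(400,400))])[...,::-1])
E
```

```text
t: 22.6
eef_pos: [0.4176, -0.0265, 0.2355]
ee_rot: [-0.102, 1.391, -0.365]
force: [-0.9, -0.3, 0.0]
width: 0.0003
t 22.6 pos [ 0.4176 -0.0265  0.2355] rot [-0.102  1.391 -0.365] F [-0.9 -0.3  0. ] w 0.0
q [ 0.556 -0.216 -0.681  0.17  -1.003 -2.474] loc [-168.4   -6.9  235.5]
latch z med/90% 111 [0.2799 0.282 ]
```

View pics/g.png

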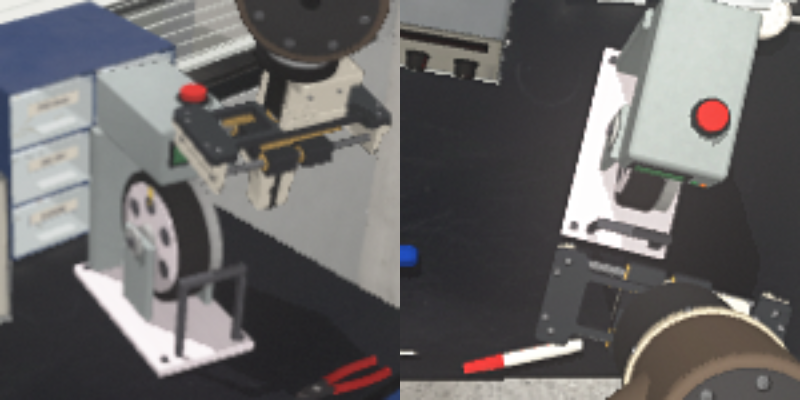

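The scene view shows the yellow mark at the wheel's top (150,192) and the red cap low on the head. The gripper hangs free and the bystanders are undisturbed.

```bash
python3 latch.py; python3 -c "
from station import arm
print(arm.job_done())"
```

```text
latch z med/90% 111 [0.2797 0.2819]
the job is handed in; nothing more can be done
None
```

The flywheel is locked and the job is handed in at about 22.7 s of the 61 s. I pressed the latch until it snapped through (9 N, then 0 N). Four slow finger strokes then pulled the tyre down until the latch dropped into the notch.

**Last checks:**
- **Latch:** the top camera put the cap at 279.7 mm. It read 287.0 mm while riding on the ring, so the latch is about 13.8 mm down, above the 12 mm needed.
- **Lock:** the tyre resisted with about 35 N once the latch dropped. The yellow mark shows at the top of the wheel.
- **Clear of everything:** the gripper hangs free with the measured force near zero. The marker and side cutters look undisturbed in the last crops. The mug and blue screwdriver were mostly out of frame, but the arm never went near them. I did not measure any bystander's position again.

**What went wrong or disagreed:**
- **Contact force:** my first touch on the tyre briefly pressed too hard, about 80 N at the fingertips. That is under the 120 N wrist limit, and I backed off at once.
- **Tilt:** 40 degrees was out of reach because joints 3 and 6 hit their range limits, so I stroked at about 24 down to 16 degrees. The lower end is just under the suggested 20.
- **Latch position:** the top camera placed the latch about 8 mm off the listed sideways position. I pressed close to the listed one, and it worked.

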